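Swing the pan handle in and set the pot on the freed ring

ROBOT

A 7-joint arm with a two-finger parallel gripper is mounted at the origin on a cart in front of the work surface, level with it; the furniture and walls round the work are solid. World frame = base frame: x ahead of the robot, y to its left, z up, the work surface at z = 0. Lengths are in m, angles in degrees, forces in N, time in s.
With the tool pointing down it reaches from about 0.35 to 0.9 m from the base axis. Payload 8.1 kg.
Tool frame: the origin (TCP) lies at the very end of the fingers, on their centre line; the grasp point (between the pads) lies tcp_to_grasp behind it (tcp_to_grasp is the distance from the TCP to the grasp point, in m); z points along the fingers, y is the line along which they close (so a half turn about z gives the same grasp; the last joint's range is limited). The gripper opens to 85 mm and grips with 20 to 120 N. Pads are 22 mm wide; open, the fingers measure 114 mm over their backs; the gripper's body (76 mm by 85 mm) begins 54 mm behind the grasp point. The pads swing forward as they close: fully open they stand 13 mm farther back than shut.
Start: joints at [-82.827, 24.895, 1.432, 90.138, -0.665, 64.973, -4.303], TCP at [0.141, 0.609, 0.192] pointing down, gripper open.
Joint ranges: [-149.89, 149.89], [-25.12, 119.58], [-72.63, 75.52], [4.76, 147.25], [-75.54, 255.54], [6.69, 114.76], [-157.13, 157.13]. Speed limits (degrees/s): [127.2, 127.2, 172.46, 172.46, 180, 180, 180].

INTERFACE

Orientations are given as a 3x3 rotation matrix whose columns are the frame's x, y, z axes.
In Python, from plant import * gives the robot as it stands.
- The arm moves only by the shell command python3 -m handwheel 'ROWS'. ROWS is a JSON object of lists of equal length, an entry for each row: "fingers": the closure in counts, from 0 (fully open) to 255 (shut); "travel": the shift along the tool's x, y, z in cm, a list of three; "yaw": the turn about the tool's z in rad. A call has 1 to 20 rows; each row shifts and turns the commanded pose from where the row before left it, along the tool's axes as they then stand; what a row does not reach is not made up. A row lasts 1/10 s, in which the tool goes at most 50 mm and 8.59 degrees, less where a joint would pass 70% of its speed; a pose out of reach is approached as far as the arm can. A call is refused whole if a number of a shift passes 5 or a number of a turn 0.15, either way. A call with a gripper value outside its range is refused whole. The fingers move at their own pace and stop on an object; the grip force is fixed at half the most. Time passes only in rows, so rows that do not move let the fingers close. It gives the time, the measured TCP pose, the force, the opening and the grip force at its end, in the units of the state.
- read_state(): the state, without advancing time (a new reading comes with each control period).
- capture(name): name is "scene" or "top" or "wrist"; returns (picture, depth): 384x512x3 uint8, red, green, blue; 384x512 float32, m along the optical axis (not along the pixel's ray), 0 where there is no reading.
- calibration(name): a dict with "fx", "fy", "cx", "cy" (pixels), "world_from_camera" (4x4, takes a point from camera to world coordinates); the wrist camera has in their place "mount" (4x4, takes a point from camera to tool coordinates, whose origin is the TCP and whose axes are the flange's). Camera axes: x right, y down, z forward; pixel columns grow to the right and rows downward; lengths in m; the calibration is good to about 2 mm. A picture is of the moment at which its call begins: read the wrist's pose just before it. calibration takes no time and is no camera call.
- sign_off(): hands the job in; it is judged then, once.
The state is a dict: "clock": time; "qpos": joint angles; "qd": joint speeds; "joint_torque": joint torques, N m; "ee_pos": TCP position; "ee_rot": TCP orientation; "force": force on the tool from outside, world axes, zero at the start; "moment": the same for the moment, N m; "finger_gap": opening from 0.0 (shut) to 1.0 (fully open); "finger_force": force on a finger pad.
Only numpy, scipy, OpenCV 4.12 (cv2) and the standard library are available. Lean on these libraries where they do the work, as an engineer would, in place of code of your own. Each camera call takes 0.05 s, during which the arm holds its last target. There are 200 camera calls.

TASK

On the two-ring bench hotplate, swing the handle of the pan on the left ring inward, away from the right ring, until it points straight to the back of the hotplate; let the pan only turn on its ring, without lifting it or pushing it off. Then lift the lidded pot from the bench and set it down gently, upright, on the freed right ring, each vessel standing wholly on its own ring. Leave the paint tin and the mug that stand beside the work where they are.

Things in the scene. Friction and masses are not known exactly. Their poses are not given: they have to be found in the camera images.
- hotplate: Fixed grey two-ring hotplate on the bench, 220 (own x) x 440 (own y) x 56 mm, two small black knobs on its front face. Origin: centre of its underside, on the bench. Own x points to its back (away from the robot), y to its left, z up. It stands turned by up to about 0.25 rad.
- left_ring (a point): Centre of the top face of the left ring, a dark disc 156 mm across, 8 mm proud of the top of the casing; 56 mm above the bench, at (0, +105 mm) in the hotplate's frame. Same axes as the hotplate. The pan stands here.
- right_ring (a point): Centre of the top face of the right ring, the same disc at (0, -105 mm) in the hotplate's frame. The pot goes here.
- pan: Loose open steel pan, about 0.5 kg, 124 mm wide, base 116 mm, 56 mm high. Origin: centre of its underside; own x runs along its one handle, z up. Black handle grip: 85 to 185 mm from the axis, 22 mm wide, 14 mm thick, centred 45 mm above the underside (101 mm above the bench). It starts pointing to the hotplate's right, within 0.35 rad. It rests by weight only and can slide as well as turn.
- handle_tip (a point): Outer end of the pan's handle, on its centre line, 185 mm from the pan's axis and 45 mm above its underside.
- glue_pot: Loose lidded aluminium pot standing on the bench, 102 mm across the lid (base 92 mm), about 0.4 kg, 78 mm to the top of the lid (the lid is fixed to it), with an upright black cylindrical knob 30 mm in diameter rising from 78 to 113 mm. Origin: centre of its underside; z up.
- pot_knob (a point): Point to grip on the axis of the pot's knob, 101 mm above the pot's underside.
- paint_tin: Bystander: closed paint tin, 78 mm across, 78 mm high, behind and left of the hotplate, about 10 to 30 mm outside the circle that the tip of the pan's handle could sweep. Origin: centre of its underside.
- mug: Bystander: grey mug, 94 mm high, 80 mm across with a handle, on the bench to the right of the hotplate, 120 to 200 mm before or behind the pot (another mug at the back of the bench is part of the room). Origin: centre of its underside.
Mind the look-alikes: they are no part of the job. What is shaped like the glue_pot but pink is not meant.

How it is judged:
By the outcome, as a careful person would: the job done as asked, in the order asked, and still so for the second after the job is handed in, with the robot touching nothing.
It also fails if it takes over 64 s, if anything falls off the work surface, if the arm or the gripper's body presses on something with over 40 N, if the wrist force passes 120 N, or if a joint passes its speed limit or range.

## Working session

There is one attempt and no reset: what is moved stays moved. The work goes in short steps, Python scripts to look and compute and a shell command to move; the robot and the scene stay as the last step left them, time stands still between calls to the robot, and variables do not carry over. Pictures are saved under pics/ and viewed, at most 10 in all, crops included, and the job is handed in when it is done.

```bash
mkdir -p pics; ls; python3 - <<'E'
from plant import *
import cv2,numpy as np
s=read_state();print(s)
ims=[]
for n in("scene","top"):
    p,d=capture(n);np.save(f"pics/{n}_d.npy",d);cv2.imwrite(f"pics/{n}0.png",p[:,:,::-1]);c=calibration(n);print(n,c)
print(calibration("wrist"))
E
```

```text
pics
{'clock': 0.0, 'qpos': array([-82.82677343,  24.93710251,   1.43029711,  90.18995691,
        -0.66493864,  64.97455046,  -4.30149877]), 'qd': array([ 0.02284889,  0.00187281, -0.08550857,  0.05070257, -0.01318797,
       -0.00731947, -0.0261161 ]), 'joint_torque': array([ 4.48408791e-04, -6.70460486e+01,  1.02554798e+00, -3.16196930e+01,
        1.56604580e-02,  1.26034164e-02,  3.27145074e-05]), 'ee_pos': array([0.14106709, 0.60827015, 0.19121309]), 'ee_rot': array([[-9.74157636e-01,  2.25869092e-01, -2.31530963e-04],
       [ 2.25869168e-01,  9.74156312e-01, -1.61187582e-03],
       [-1.38525580e-04, -1.62251685e-03, -9.99998674e-01]]), 'force': array([ 0.04342414, -1.1635431 , -0.34763566]), 'moment': array([ 0.01376542, -0.01546737, -0.00037638]), 'finger_force': 0.0, 'finger_gap': 1.002342868780957}
scene {'fx': 452.53340101694124, 'fy': 452.53340101694124, 'cx': 254.01496649170872, 'cy': 191.53399703860242, 'world_from_camera': array([[-0.98927448, -0.13040726,  0.0658023 ,  0.49027472],
       [-0.14558516,  0.84366752, -0.51674953,  0.59315289],
       [ 0.01187263, -0.
[... 322 characters left out ...]
.99976767e-01,  3.94131369e-04,  6.80520985e-03,
        -7.96710011e-02],
       [-6.80319019e-03, -1.20325124e-01, -9.92711227e-01,
         1.30319492e+00],
       [ 0.00000000e+00,  0.00000000e+00,  0.00000000e+00,
         1.00000000e+00]])}
{'fx': 271.9342278366764, 'fy': 271.9342278366764, 'cx': 255.01529067873392, 'cy': 191.15137758222397, 'mount': array([[ 7.82074879e-04, -9.57494287e-01, -2.88451172e-01,
         7.28677104e-02],
       [ 9.99999511e-01,  5.74151973e-04,  8.05430121e-04,
         4.86957643e-04],
       [-6.05579930e-04, -2.88451660e-01,  9.57494268e-01,
        -1.80586007e-01],
       [ 0.00000000e+00,  0.00000000e+00,  0.00000000e+00,
         1.00000000e+00]])}
```

View pics/top0.png

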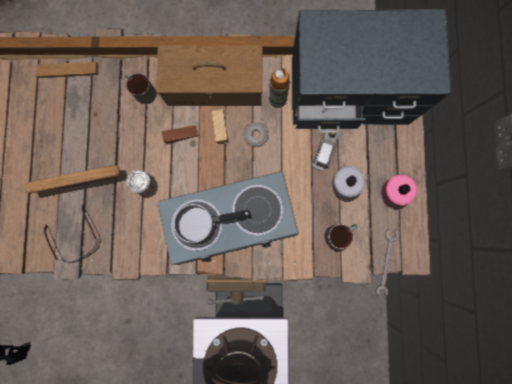

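View pics/scene0.png

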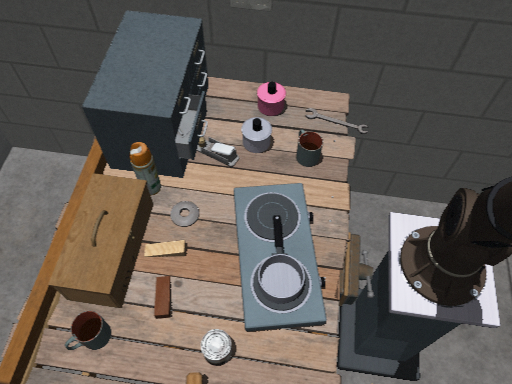

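Candidates in the top view are the grey lidded pot (349,182) and the pink look-alike (401,190). I choose the grey one. The working mug is at (340,236), and the room's mug is at (138,85). The tin is at (139,182). The pan is at (195,223), with its handle tip near (250,214).

```bash
cat > h.py <<'E'
from plant import *
import cv2,numpy as np
def cloud(n,d,s=None):
    c=calibration(n);v,u=np.mgrid[0:384,0:512]
    P=np.stack([(u-c['cx'])/c['fx']*d,(v-c['cy'])/c['fy']*d,d,np.ones_like(d)],-1)
    if n=="wrist":
        T=np.eye(4);T[:3,:3]=s['ee_rot'];T[:3,3]=s['ee_pos'];M=T@c['mount']
    else: M=c['world_from_camera']
    return (P@M.T)[...,:3]
def circ(p):
    A=np.c_[2*p,np.ones(len(p))];x=np.linalg.lstsq(A,(p**2).sum(1),rcond=None)[0]
    return x[:2],np.sqrt(x[2]+x[0]**2+x[1]**2)
def near(W,u,v,r):
    m=np.zeros(W.shape[:2],np.uint8);cv2.circle(m,(u,v),r,1,-1);return m>0
E
python3 - <<'E'
from h import *
print(tcp_to_grasp if 'tcp_to_grasp' in globals() else [k for k in globals()])
p=cv2.imread("pics/top0.png");d=np.load("pics/top_d.npy");W=cloud("top",d);z=W[...,2]
# hotplate
m=(near(W,228,217,85)&(z>.035)&(z<.075)&(d>0)).astype(np.uint8)
m=cv2.morphologyEx(m,cv2.MORPH_OPEN,np.ones((3,3)))
print("casing z",np.median(z[m>0]))
r=cv2.minAreaRect((W[m>0][:,:2]*1000).astype(np.float32));print("hotplate rect",r)
# pan
rim=near(W,195,223,32)&(z>.098)&(z<.125); pts=W[rim]
cx=np.median(W[near(W,195,223,10)][:,:2],0)
q=pts[np.linalg.norm(pts[:,:2]-cx,axis=1)<.075]
c=cx
for _ in range(5):
    q=pts[abs(np.linalg.norm(pts[:,:2]-c,axis=1)-.058)<.012];c,rr=circ(q[:,:2])
print("pan",c,rr,len(q),np.median(q[:,2]))
h=near(W,235,216,45)&(z>.09)&(z<.125);H=W[h];R=np.linalg.norm(H[:,:2]-c,axis=1);H=H[(R>.08)&(R<.2)]
vx,vy,x0,y0=cv2.fitLine(H[:,:2].astype(np.float32),2,0,.01,.01).ravel()
R=np.linalg.norm(H[:,:2]-c,axis=1)
print("handle dir",vx,vy,"pt",x0,y0,"z",np.median(H[:,2]),"Rmax",R.max(),len(H),"ang from pan",np.degrees(np.arctan2(H[:,1].mean()-c[1],H[:,0].mean()-c[0])))
for n,u,v,zl,zh in(("pot lid",349,182,.068,.09),("knob",351,181,.105,.125),("tin",139,182,.065,.09),("mug",340,236,.085,.105),("pink knob",404,189,.1,.13)):
    k=near(W,u,v,20)&(z>zl)&(z<zh);a=W[k];
    (bx,by),br=cv2.minEnclosingCircle((a[:,:2]*1000).astype(np.float32));print(n,a.mean(0),"encl",bx,by,br)
s=cv2.imread("pics/scene0.png")
cv2.imwrite("pics/crop.png",np.hstack([cv2.resize(p[150:260,150:420],(540,220)).copy()]))
E
```

```text
0.0187
casing z 0.05068275477865225
hotplate rect ((490.9698181152344, 52.723876953125), (276.3891906738281, 479.46044921875), 5.900142192840576)
pan [0.47045387 0.14467284] 0.06033825503653319 248 0.11064093288913779
handle dir 0.18303789 -0.98310584 pt 0.49444047 0.015452939 z 0.1079359389665211 Rmax 0.1826622975910135 217 ang from pan -79.48410027332636
pot lid [ 0.60835899 -0.36337687  0.07848682] encl 609.6737060546875 -365.1662902832031 50.77582931518555
knob [ 0.60901232 -0.36461265  0.1132881 ] encl 609.7301635742188 -365.0105895996094 15.043914794921875
tin [0.61052477 0.33876122 0.07341909] encl 612.382568359375 338.21600341796875 40.204383850097656
mug [ 0.4320744  -0.33570175  0.09204211] encl 435.0954895019531 -336.070556640625 50.291343688964844
pink knob [ 0.58158107 -0.53492226  0.1128733 ] encl 581.9081420898438 -536.4579467773438 15.124943733215332
```

View pics/crop.png

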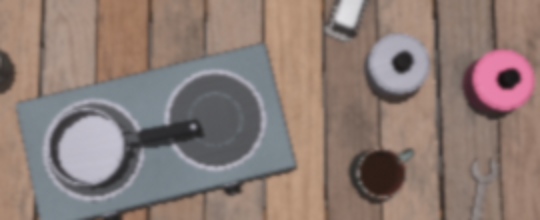

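The crop shows the grey pot at (398,67) beside the pink one at (500,82), which confirms the choice. The hotplate rectangle picked up stray points, so I'll redo it with a tighter mask and the right ring's disc.

```bash
python3 - <<'E'
from h import *
p=cv2.imread("pics/top0.png");d=np.load("pics/top_d.npy");W=cloud("top",d);z=W[...,2]
m=(near(W,228,217,90)&(z>.035)&(d>0)).astype(np.uint8)
m=cv2.morphologyEx(m,cv2.MORPH_OPEN,np.ones((9,9)))
n,l,st,_=cv2.connectedComponentsWithStats(m);k=1+st[1:,4].argmax()
cs,_=cv2.findContours((l==k).astype(np.uint8),0,2);r=cv2.minAreaRect(cs[0]);box=cv2.boxPoints(r)
c=calibration("top");M=c['world_from_camera']
def cast(u,v,h):
    g=M[:3,:3]@np.array([(u-c['cx'])/c['fx'],(v-c['cy'])/c['fy'],1]);return M[:3,3]+g*(h-M[2,3])/g[2]
B=np.array([cast(u,v,.048)[:2] for u,v in box]);print(r);print(B,B.mean(0));
for i in range(4):
    e=B[(i+1)%4]-B[i];print(np.linalg.norm(e),np.degrees(np.arctan2(e[1],e[0])))
k=near(W,262,205,40)&(z>.0525)&(z<.062)
a=W[k];(bx,by),br=cv2.minEnclosingCircle((a[:,:2]*1000).astype(np.float32));print("ring",bx,by,br,np.median(a[:,2]))
g=cv2.cvtColor(p,6);print(cv2.HoughCircles(g[170:250,150:310],3,1,30,param1=80,param2=.7,minRadius=15,maxRadius=32))
E
```

```text
((227.10986328125, 218.04676818847656), (66.52637481689453, 131.42898559570312), 76.18497467041016)
[[ 0.54429522  0.28708243]
 [ 0.65170923 -0.14567495]
 [ 0.43282142 -0.19728828]
 [ 0.32932543  0.22685528]] [0.48953783 0.04274362]
0.44588868303265916 -76.06041112711857
0.22489065995087504 -166.7321209992743
0.4365881132935368 103.71286930327493
0.22324721842013207 15.651046840269114
ring 529.0855712890625 -70.76551818847656 129.25820922851562 0.05662803207207012
[[[ 45.5  53.5  23.8]
  [107.5  40.5  23.8]
  [ 76.5  33.5  20.2]
  [ 88.5  72.5  31.4]
  [ 46.5   8.5  27. ]
  [ 16.5  17.5  31.4]
  [115.5   9.5  19.4]
  [ 76.5   1.5  26.8]
  [  2.5  54.5  26.8]
  [138.5  48.5  18.3]
  [153.5  11.5  31.4]
  [138.5  79.5  28. ]
  [ 22.5  79.5  18.1]]]
```

```bash
python3 - <<'E'
from h import *
c=calibration("top");M=c['world_from_camera']
def cast(u,v,h):
    g=M[:3,:3]@np.array([(u-c['cx'])/c['fx'],(v-c['cy'])/c['fy'],1]);return M[:3,3]+g*(h-M[2,3])/g[2]
L=cast(195.5,223.5,.056);R=cast(257.5,210.5,.056);e=L-R;print(L,R,np.linalg.norm(e),np.degrees(np.arctan2(e[1],e[0]))-90)
E
python3 -m handwheel '{"fingers":[0],"travel":[[0,0,0]],"yaw":[0]}'
```

```text
[0.46964709 0.14789059 0.056     ] [ 0.51306798 -0.05904792  0.056     ] 0.21144483967221986 11.850180006339343
clock: 0.2
ee_pos: [0.1411, 0.6085, 0.1915]
ee_rot: [[-0.974, 0.226, -0.0], [0.226, 0.974, -0.001], [-0.0, -0.001, -1.0]]
force: [0.7, 1.2, -0.7]
finger_gap: 1.001
finger_force: 0.0
```

```bash
python3 -m handwheel '{"fingers":[0,0,0,0,0,0,0,0,0,0,0,0,0,0,0,0,0],"travel":[[-1.5,-1.6,-0.2],[-3,-3.15,-0.4],[-3,-3.15,-0.4],[-3,-3.15,-0.4],[-3,-3.15,-0.4],[-3,-3.15,-0.4],[-3,-3.15,-0.4],[-3,-3.15,-0.4],[-3,-3.15,-0.4],[-3,-3.15,-0.4],[-3,-3.15,-0.4],[-3,-3.15,-0.4],[-3,-3.15,-0.4],[-3,-3.15,-0.4],[-3,-3.15,-0.4],[-3,-3.15,-0.4],[-1.5,-1.6,-0.2]],"yaw":[0,0,0,0,0,0,0,0,0,0,0,0,0,0,0,0,0]}' && python3 -m handwheel '{"fingers":[0,0,0,0,0,0,0,0,0],"travel":[[0,0,0],[0,0,0],[0,0,0],[0,0,0],[0,0,0],[0,0,0],[0,0,0],[0,0,0],[0,0,0]],"yaw":[0.14,0.14,0.15,0.15,0.15,0.15,0.14,0.14,0]}'
python3 - <<'E'
from h import *
s=read_state();p,d=capture("wrist");W=cloud("wrist",d,s);z=W[...,2];np.savez("pics/w1.npz",W=W,p=p)
cv2.imwrite("pics/w1.png",p[:,:,::-1]);print(s['ee_pos'],s['ee_rot'][:,0],s['qpos'])
E
```

```text
clock: 1.9
ee_pos: [0.4961, 0.005, 0.2565]
ee_rot: [[-0.973, 0.23, 0.001], [0.23, 0.973, -0.001], [-0.002, -0.001, -1.0]]
force: [0.0, -0.6, -0.7]
finger_gap: 1.001
finger_force: 0.0
clock: 2.8
ee_pos: [0.4946, 0.009, 0.2559]
ee_rot: [[-0.18, 0.984, -0.0], [0.984, 0.18, -0.0], [0.0, -0.0, -1.0]]
force: [-0.1, -0.6, 0.4]
finger_gap: 1.002
finger_force: 0.0
[0.49462321 0.00904543 0.25590958] [-1.79818896e-01  9.83699733e-01  1.65136072e-05] [-38.87804614  10.03657768  37.76523907 104.41368622  -6.61954031
  67.77111602  11.33486138]
```

View pics/w1.png

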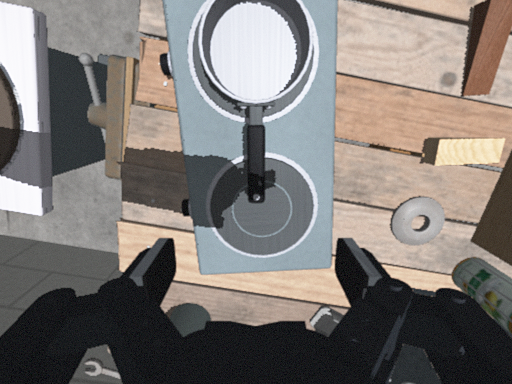

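The wrist view shows the handle running up from its tip at (257,200) to the pan at (253,50). The right ring is at (262,205), and the casing spans roughly columns 165–335.

```bash
python3 - <<'E'
from h import *
f=np.load("pics/w1.npz");W=f['W'];p=f['p'];z=W[...,2];hsv=cv2.cvtColor(p,cv2.COLOR_RGB2HSV)
rows=np.arange(384)
# casing edges
E1=[];E2=[]
for v in range(20,260,4):
    u=np.where((z[v]>.04)&(z[v]<.054)&(np.arange(512)>150)&(np.arange(512)<350))[0]
    if len(u): E1.append(W[v,u.min()+1,:2]);E2.append(W[v,u.max()-1,:2])
for E in(E1,E2):
    a=np.float32(E);l=cv2.fitLine(a,cv2.DIST_HUBER,0,.001,.001).ravel();n=np.array([-l[1],l[0]]);print("edge dir",np.degrees(np.arctan2(l[1],l[0]))%180-90,"n.pt",n@l[2:], "res",np.median(abs((a-l[2:])@n)))
for u in(215,240,300,320):
    v=np.where((z[:,u]>.04)&(z[:,u]<.054)&(rows<300))[0].max();print("right end",W[v-1,u])
k=near(W,262,205,70)&(z>.0535)&(z<.061);cs,_=cv2.findContours(k.astype(np.uint8),0,1);c=max(cs,key=cv2.contourArea).reshape(-1,2)
a=W[c[:,1],c[:,0],:2];h=cv2.convexHull(np.float32(a)).reshape(-1,2);cc,r=circ(h)
for _ in range(8):
    g=h[abs(np.linalg.norm(h-cc,axis=1)-.078)<.006];cc,r=circ(g) if len(g)>5 else (cc,r)
print("ring",cc,r,len(g))
h=(z>.095)&(z<.115);h[:108]=0;h[205:]=0;h[:,:235]=0;h[:,280:]=0;H=W[h];l=cv2.fitLine(np.float32(H[:,:2]),2,0,.01,.01).ravel()
print("handle",np.degrees(np.arctan2(l[1],l[0])),l,H[:,2].mean(),"tip",W[197,256])
q=W[(z>.1)&(z<.12)&near(W,253,50,75)];c=np.array([.4705,.1447])
for _ in range(5):
    g=q[abs(np.linalg.norm(q[:,:2]-c,axis=1)-.06)<.01];c,r=circ(g[:,:2])
print("pan",c,r,len(g),np.median(g[:,2]))
E
```

```text
edge dir 14.1403885 n.pt 0.38222614 res 0.00049203075
edge dir 13.7157135 n.pt 0.59609836 res 0.00040049147
right end [ 0.46396138 -0.18404326  0.04628197]
right end [ 0.5038635  -0.17313781  0.0459057 ]
right end [ 0.59951989 -0.14956841  0.04636701]
right end [ 0.63151035 -0.14221953  0.04571997]
ring [ 0.51826616 -0.05688807] 0.07721696051223786 56
handle -79.49127 [ 0.18238519 -0.98322713  0.49376327  0.0270949 ] 0.10567106948894694 tip [ 0.50264352 -0.02289786  0.10785517]
pan [0.47124122 0.1459609 ] 0.05944343715626577 1585 0.10998284096148975
```

```bash
python3 -m handwheel '{"fingers":[0,0,0,0,0,0,0,0,0,0,0,0],"travel":[[-0.1,0.2,1],[0,0,2],[0,0,2],[0,0,2],[0,0,2],[0,0,2],[0,0,2],[0,0,2],[0,0,1.5],[0,0,1],[0,0,0],[0,0,0]],"yaw":[0,0,0,0,0,0,0,0,0,0,0,0]}' && python3 -m handwheel '{"fingers":[80,110,130,145,160,175,190,205,220,240,255,255],"travel":[[0,0,0],[0,0,0],[0,0,0],[0,0,0],[0,0,0],[0,0,0],[0,0,0],[0,0,0],[0,0,0],[0,0,0],[0,0,0],[0,0,0]],"yaw":[0,0,0,0,0,0,0,0,0,0,0,0]}'
```

```text
clock: 4.05
ee_pos: [0.4971, 0.0081, 0.0811]
ee_rot: [[-0.182, 0.983, -0.0], [0.983, 0.182, -0.0], [-0.0, -0.0, -1.0]]
force: [0.6, -1.1, -0.9]
finger_gap: 1.001
finger_force: 0.0
clock: 5.25
ee_pos: [0.4969, 0.0083, 0.081]
ee_rot: [[-0.182, 0.983, -0.0], [0.983, 0.182, -0.0], [-0.0, -0.0, -1.0]]
force: [0.2, 0.6, 1.2]
finger_gap: -0.001
finger_force: 0.0
```

```bash
python3 - <<'E'
from h import *
s=read_state();p,d=capture("wrist");W=cloud("wrist",d,s)
q,_=capture("scene")
cv2.imwrite("pics/w2.png",np.hstack([cv2.resize(p[:,:,::-1],(400,300)),cv2.resize(q[130:330,180:380,::-1],(300,300))]))
z=W[...,2];print(s['qpos'],s['finger_gap'])
E
```

```text
[-32.26512238  22.72210945  33.12373313 117.28566603 -17.44785394
  44.73711566  21.83933995] -0.0010498814693812384
```

View pics/w2.png

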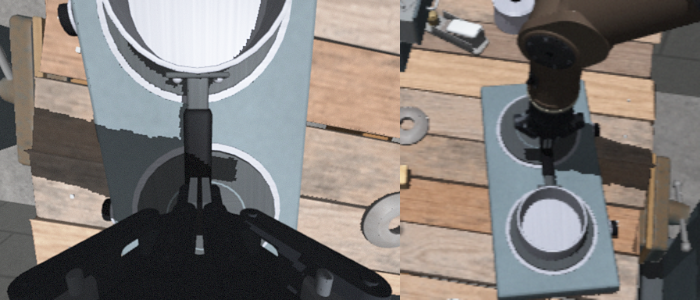

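```bash
python3 - <<'E'
from h import *
s=read_state();p,d=capture("wrist");W=cloud("wrist",d,s);z=W[...,2]
for v in range(130,300,8):
    print(v,[f"{1000*x:.0f}" for x in z[v,224:292:6]], np.round(W[v,252,:2],3))
cv2.imwrite("pics/w3.png",cv2.resize(p[120:370,150:370,::-1],None,fx=2.3,fy=2.3))
E
```

```text
130 ['47', '48', '48', '103', '104', '104', '104', '102', '47', '46', '47', '48'] [0.485 0.07 ]
138 ['45', '48', '46', '102', '103', '104', '104', '102', '46', '47', '47', '47'] [0.485 0.065]
146 ['47', '47', '105', '107', '107', '106', '106', '105', '102', '46', '48', '48'] [0.486 0.061]
154 ['47', '46', '104', '107', '107', '107', '106', '106', '46', '48', '47', '47'] [0.487 0.057]
162 ['46', '47', '104', '107', '107', '108', '106', '105', '47', '47', '48', '47'] [0.488 0.052]
170 ['47', '47', '103', '106', '106', '107', '106', '106', '47', '47', '46', '46'] [0.489 0.047]
178 ['46', '46', '103', '106', '106', '107', '107', '106', '47', '47', '47', '46'] [0.49  0.043]
186 ['46', '46', '102', '105', '106', '108', '106', '108', '48', '48', '48', '48'] [0.49  0.038]
194 ['48', '48', '102', '107', '106', '107', '105', '106', '54', '53', '51', '48'] [0.491 0.033]
202 ['53', '54', '103', '107', '107', '107', '107', '107', '55', '54', '55', '55'] [0.492 0.028]
210 ['55', '55', '55', '105', '107', '106', '106', '106', '55', '55', '55', '56'] [0.493 0.023]
218 ['55', '54', '54', '106', '107'
[... 369 characters left out ...]
, '141', '148', '148', '148', '149', '150', '142', '141', '55', '56'] [0.494 0.02 ]
258 ['56', '149', '151', '156', '155', '156', '156', '156', '149', '148', '149', '55'] [0.494 0.019]
266 ['163', '164', '166', '164', '163', '157', '155', '163', '166', '166', '163', '55'] [0.495 0.016]
274 ['169', '169', '170', '169', '169', '157', '162', '169', '170', '170', '169', '169'] [0.496 0.011]
282 ['175', '174', '174', '174', '174', '156', '165', '175', '174', '174', '175', '174'] [0.497 0.007]
290 ['186', '186', '186', '186', '174', '156', '165', '179', '187', '186', '186', '186'] [0.497 0.003]
298 ['191', '190', '189', '189', '167', '156', '166', '183', '190', '190', '189', '190'] [ 0.498 -0.   ]
```

View pics/w3.png

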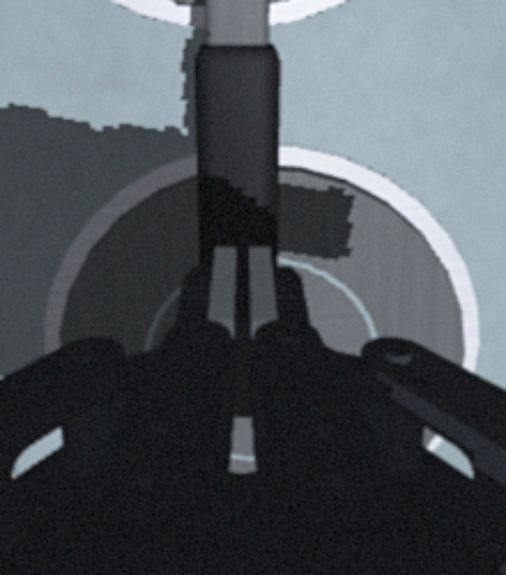

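```bash
python3 - <<'E'
from h import *
W=np.load("pics/w1.npz")['W']
for v in range(236,270,4): print(v,[tuple(np.round(1000*W[v,u]-[495,9,256]).astype(int)) for u in(150,160,168,345,352,362)])
s=read_state();print(s['ee_pos'],s['joint_torque'],s['force'])
c=calibration("wrist");M=np.linalg.inv(c['mount'])
for P in([0,0,0],[.011,0,0],[.011,0,-.045],[.011,0.0,-.02]):
    q=(M@np.r_[P,1])[:3];print(P,c['fx']*q[0]/q[2]+c['cx'],c['fy']*q[1]/q[2]+c['cy'])
E
```

```text
236 [(np.int64(-157), np.int64(-173), np.int64(-259)), (np.int64(-140), np.int64(-169), np.int64(-259)), (np.int64(-125), np.int64(-166), np.int64(-257)), (np.int64(183), np.int64(-110), np.int64(-258)), (np.int64(194), np.int64(-107), np.int64(-257)), (np.int64(212), np.int64(-104), np.int64(-258))]
240 [(np.int64(-157), np.int64(-180), np.int64(-259)), (np.int64(-48), np.int64(3), np.int64(58)), (np.int64(-44), np.int64(4), np.int64(58)), (np.int64(42), np.int64(19), np.int64(58)), (np.int64(46), np.int64(20), np.int64(57)), (np.int64(215), np.int64(-112), np.int64(-258))]
244 [(np.int64(-155), np.int64(-187), np.int64(-257)), (np.int64(-47), np.int64(3), np.int64(62)), (np.int64(-43), np.int64(3), np.int64(61)), (np.int64(42), np.int64(19), np.int64(61)), (np.int64(45), np.int64(20), np.int64(61)), (np.int64(217), np.int64(-120), np.int64(-258))]
248 [(np.int64(-53), np.int64(-2), np.int64(59)), (np.int64(-45), np.int64(4), np.int64(66)), (np.int64(-43), np.int64(1), np.int64(61)), (np.int64(41), np.int64(18), np.int64(64)), (np.int64(43), np.int64(19), np.int64(66)), (np.int64(52
[... 1080 characters left out ...]
3), np.int64(19), np.int64(80))]
268 [(np.int64(-44), np.int64(4), np.int64(83)), (np.int64(-42), np.int64(-2), np.int64(74)), (np.int64(-41), np.int64(-8), np.int64(64)), (np.int64(42), np.int64(9), np.int64(67)), (np.int64(41), np.int64(15), np.int64(76)), (np.int64(42), np.int64(19), np.int64(82))]
[0.49693947 0.00833502 0.08101494] [ 7.83522955e-04 -4.94965911e+01  7.05816060e+00 -2.34510183e+01
  1.23181200e-02  2.65269729e-03 -7.18445335e-06] [-0.73810749 -0.02491149  0.02329907]
[0, 0, 0] 253.8551922569869 217.13996164326798
[0.011, 0, 0] 253.8482198151676 202.5694472978188
[0.011, 0, -0.045] 253.5517365284481 229.70892154880846
[0.011, 0.0, -0.02] 253.73481192836954 212.9505735247659
```

Measured from the wrist depth, the finger ends stand about 45 mm (shut) to 58 mm (open) behind the reported TCP. That explains why the fingers closed above the handle. I'll reopen, go 45 mm lower while watching the force, and grip again.

```bash
python3 -m handwheel '{"fingers":[0,0,0,0,0,0,0,0,0,0],"travel":[[0,0,0],[0,0,0],[0,0,0],[0,0,0],[0,0,0],[0,0,0],[0,0,0],[0,0,0.7],[0,0,0.8],[0,0,0.5]],"yaw":[0,0,0,0,0,0,0,0,0,0]}' && python3 -m handwheel '{"fingers":[0,0,0,0,0,0],"travel":[[0,0,0.6],[0,0,0.7],[0,0,0.7],[0,0,0.5],[0,0,0],[0,0,0]],"yaw":[0,0,0,0,0,0]}' && python3 -m handwheel '{"fingers":[80,110,130,145,160,175,190,205,220,240,255,255],"travel":[[0,0,0],[0,0,0],[0,0,0],[0,0,0],[0,0,0],[0,0,0],[0,0,0],[0,0,0],[0,0,0],[0,0,0],[0,0,0],[0,0,0]],"yaw":[0,0,0,0,0,0,0,0,0,0,0,0]}'
```

```text
clock: 6.4
ee_pos: [0.4964, 0.0083, 0.06]
ee_rot: [[-0.182, 0.983, -0.001], [0.983, 0.182, -0.0], [0.0, -0.001, -1.0]]
force: [-0.1, -0.5, 0.7]
finger_gap: 0.997
finger_force: 0.0
clock: 7.0
ee_pos: [0.4969, 0.0082, 0.036]
ee_rot: [[-0.182, 0.983, -0.0], [0.983, 0.182, -0.0], [-0.0, -0.0, -1.0]]
force: [-0.4, -0.2, 0.5]
finger_gap: 1.007
finger_force: 0.0
clock: 8.2
ee_pos: [0.4968, 0.0083, 0.036]
ee_rot: [[-0.182, 0.983, -0.0], [0.983, 0.182, -0.0], [0.0, -0.0, -1.0]]
force: [-1.3, -2.0, 4.5]
finger_gap: 0.251
finger_force: 58.5
```

```bash
python3 -m handwheel '{"fingers":[255,255,255,255,255,255,255,255],"travel":[[0.01,0.42,0],[0.025,0.84,0],[0.025,0.84,0],[0.025,0.84,0],[0.025,0.84,0],[0.025,0.84,0],[0.01,0.42,0],[0,0,0]],"yaw":[-0.03,-0.06,-0.06,-0.06,-0.06,-0.06,-0.03,0]}'
```

```text
clock: 9.0
ee_pos: [0.5436, 0.0252, 0.0358]
ee_rot: [[-0.519, 0.855, -0.001], [0.855, 0.519, -0.001], [-0.0, -0.002, -1.0]]
force: [-4.4, -4.5, 4.9]
finger_gap: 0.247
finger_force: 58.9
```

```bash
python3 - <<'E'
from h import *
s=read_state();v=s['ee_pos'][:2]-[.471,.1455];print(np.linalg.norm(v),np.degrees(np.arctan2(v[1],v[0])),np.degrees(np.arctan2(*s['ee_rot'][[1,0],0])),s['ee_pos'],s['force'],s['moment'])
E
```

```text
0.14050713993888372 -58.90969096189684 121.25276663928211 [0.54355627 0.02517609 0.03575618] [-4.44150644 -4.51684483  4.91265359] [-0.7524653   0.81670092  0.54090027]
```

```bash
python3 -m handwheel '{"fingers":[255,255,255,255,255,255,255,255,255,255,255,255,255,255,255,255,255,255,255,255],"travel":[[0.01,0.42,0],[0.03,0.84,0],[0.03,0.84,0],[0.03,0.84,0],[0.03,0.84,0],[0.03,0.84,0],[0.03,0.84,0],[0.03,0.84,0],[0.03,0.84,0],[0.03,0.84,0],[0.03,0.84,0],[0.03,0.84,0],[0.03,0.84,0],[0.03,0.84,0],[0.03,0.84,0],[0.03,0.84,0],[0.03,0.84,0],[0.03,0.84,0],[0.01,0.42,0],[0,0,0]],"yaw":[-0.03,-0.06,-0.06,-0.06,-0.06,-0.06,-0.06,-0.06,-0.06,-0.06,-0.06,-0.06,-0.06,-0.06,-0.06,-0.06,-0.06,-0.06,-0.03,0]}'
python3 - <<'E'
from h import *
s=read_state();v=s['ee_pos'][:2]-[.471,.1455];print(np.linalg.norm(v),np.degrees(np.arctan2(v[1],v[0])),np.degrees(np.arctan2(*s['ee_rot'][[1,0],0])),s['ee_pos'],s['force'],s['moment'])
p,d=capture("wrist");W=cloud("wrist",d,s);z=W[...,2];cv2.imwrite("pics/w4.png",p[:,:,::-1])
h=(z>.1)&(z<.112);
R=np.hypot(W[...,0]-.471,W[...,1]-.1455);h&=(R>.088)&(R<.13);H=W[h];l=cv2.fitLine(np.float32(H[:,:2]),2,0,.01,.01).ravel();print("handle",len(H),np.degrees(np.arctan2(l[1],l[0])),l)
c=np.array([.471,.1455]);q=W[(z>.1)&(z<.12)]
for _ in range(6):
    g=q[abs(np.linalg.norm(q[:,:2]-c,axis=1)-.06)<.008];c,r=circ(g[:,:2])
print("pan",c,r,len(g),np.median(g[:,2]))
E
```

```text
clock: 11.0
ee_pos: [0.6118, 0.1541, 0.0362]
ee_rot: [[-0.999, -0.053, 0.002], [-0.053, 0.999, 0.0], [-0.002, 0.0, -1.0]]
force: [3.4, -2.5, 2.7]
finger_gap: 0.246
finger_force: 58.6
0.14101838473125738 3.5065118102358084 -176.94406399735266 [0.61175438 0.15412496 0.03623425] [ 3.42528347 -2.54681881  2.68435554] [-0.53964124 -0.57314919  0.44239388]
handle 4483 3.7254472 [0.99788684 0.06497551 0.57848287 0.15252559]
pan [0.55590611 0.15106982] 0.05991798503265121 3468 0.10928617625469939
```

View pics/w4.png

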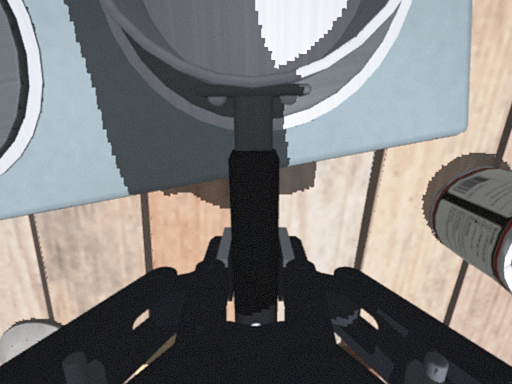

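The handle now runs straight away between the fingers, about 10° short of the hotplate's back direction. The tin at (480,215) is clear.

```bash
python3 -m handwheel '{"fingers":[255,255,255,255,255],"travel":[[0.02,0.65,0],[0.03,0.84,0],[0.03,0.7,0],[0.02,0.36,0],[0,0,0]],"yaw":[-0.045,-0.06,-0.05,-0.028,0]}'
python3 - <<'E'
from h import *
s=read_state()
p,d=capture("wrist");W=cloud("wrist",d,s);z=W[...,2]
x=s['ee_rot'][:,0];rel=W-s['ee_pos'];a=rel@x;b=rel@s['ee_rot'][:,1]
h=(z>.098)&(z<.113)&(a>.015)&(a<.05)&(abs(b)<.03);H=W[h];l=cv2.fitLine(np.float32(H[:,:2]),2,0,.01,.01).ravel();ang=np.arctan2(l[1],l[0]);print(len(H),"handle",np.degrees(ang)%180,"tool",np.degrees(np.arctan2(x[1],x[0]))%180)
k=(z>.1)&(z<.12)&(a>.072);q=W[k];c=s['ee_pos'][:2]+.14*x[:2]
for _ in range(6):
    g=q[abs(np.linalg.norm(q[:,:2]-c,axis=1)-.06)<.006];c,r=circ(g[:,:2])
print("pan",c,r,len(g),np.median(g[:,2]))
u=[];
for col in list(range(20,215,5))+list(range(300,440,5)):
    v=np.where((z[:,col]>.043)&(z[:,col]<.052)&(np.arange(384)<260))[0]
    if len(v)>10:u.append(W[v.max()-1,col,:2])
l=cv2.fitLine(np.float32(u),cv2.DIST_HUBER,0,.001,.001).ravel();print("back edge",np.degrees(np.arctan2(l[1],l[0]))%180-90,len(u), "n", (l[2]*-l[1]+l[3]*l[0]))
E
```

```text
clock: 11.55
ee_pos: [0.6068, 0.1796, 0.0362]
ee_rot: [[-0.972, -0.235, 0.001], [-0.235, 0.972, 0.0], [-0.001, 0.0, -1.0]]
force: [2.2, -2.5, 3.7]
finger_gap: 0.25
finger_force: 59.0
3739 handle 14.917351 tool 13.569699432320903
pan [0.48436381 0.14885696] 0.05427288732257895 53 0.10364501040240638
back edge 13.802574 67 n 0.59655523
```

```bash
python3 -m handwheel '{"fingers":[220,190,170,150,120,80,40,0,0,0,0,0,0,0,0,0,0,0],"travel":[[0,0,0],[0,0,0],[0,0,0],[0,0,0],[0,0,0],[0,0,0],[0,0,0],[0,0,0],[0,0,0],[0,0,-0.5],[0,0,-1],[0,0,-2],[0,0,-3],[0,0,-4],[0,0,-4],[0,0,-4],[0,0,-2],[0,0,0]],"yaw":[0,0,0,0,0,0,0,0,0,0,0,0,0,0,0,0,0,0]}' && python3 -m handwheel '{"fingers":[0,0,0,0,0,0,0,0,0,0,0,0,0,0,0,0,0],"travel":[[0.4,-1.75,0],[0.8,-3.5,0],[0.8,-3.5,0],[0.8,-3.5,0],[0.8,-3.5,0],[0.8,-3.5,0],[0.8,-3.5,0],[0.8,-3.5,0],[0.8,-3.5,0],[0.8,-3.5,0],[0.8,-3.5,0],[0.8,-3.5,0],[0.8,-3.5,0],[0.8,-3.5,0],[0.8,-3.5,0],[0.9,-3.75,0],[0,0,0]],"yaw":[0,0,0,0,0,0,0,0,0,0,0,0,0,0,0,0,0]}'
python3 - <<'E'
from h import *
s=read_state();p,d=capture("wrist");W=cloud("wrist",d,s);z=W[...,2]
k=(z>.106)&(z<.12)&(np.hypot(W[...,0]-.6095,W[...,1]+.365)<.03);a=W[k];l=k;L=W[(z>.07)&(z<.085)&(np.hypot(W[...,0]-.6095,W[...,1]+.365)<.06)]
print(s['ee_pos'],"knob",len(a),cv2.minEnclosingCircle((a[:,:2]*1000).astype(np.float32)) if len(a) else 0,"lid",len(L),cv2.minEnclosingCircle((L[:,:2]*1000).astype(np.float32)) if len(L) else 0)
p,d=capture("top");W=cloud("top",d);z=W[...,2];cv2.imwrite("pics/top5.png",p[:,:,::-1])
c=np.array([.471,.146]);q=W[(z>.098)&(z<.122)]
for _ in range(6):
    g=q[abs(np.linalg.norm(q[:,:2]-c,axis=1)-.06)<.01];c,r=circ(g[:,:2])
R=np.linalg.norm(q[:,:2]-c,axis=1);H=q[(R>.08)&(R<.19)&(q[:,0]>c[0])&(abs(q[:,1]-c[1])<.1)];l=cv2.fitLine(np.float32(H[:,:2]),2,0,.01,.01).ravel()
m=H[:,:2].mean(0)-c
print("pan",c,r,len(g),"handle",len(H),np.degrees(np.arctan2(l[1],l[0])),np.degrees(np.arctan2(m[1],m[0])))
E
```

```text
clock: 13.4
ee_pos: [0.6085, 0.1796, 0.246]
ee_rot: [[-0.972, -0.233, 0.007], [-0.233, 0.973, 0.003], [-0.007, 0.001, -1.0]]
force: [-0.2, 0.3, -0.5]
finger_gap: 1.002
finger_force: 0.0
clock: 15.1
ee_pos: [0.6073, -0.3883, 0.2391]
ee_rot: [[-0.975, -0.224, -0.005], [-0.224, 0.975, -0.003], [0.005, -0.002, -1.0]]
force: [-0.9, 0.3, -0.6]
finger_gap: 0.999
finger_force: 0.0
[ 0.60733888 -0.38825644  0.2390665 ] knob 482 ((610.0164794921875, -363.17529296875), 14.965994834899902) lid 4042 ((610.2515258789062, -362.7174377441406), 50.90736389160156)
pan [0.47018221 0.14228577] 0.06009104241836835 230 handle 214 14.02459 14.029670661852931
```

View pics/top5.png

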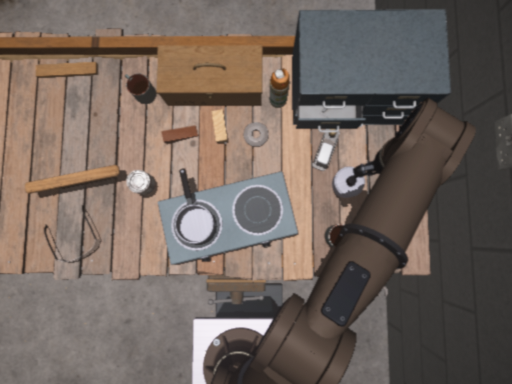

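The handle now points straight back (14.0° against the hotplate's 13.9°) and the pan is still centred. In the picture the pan's handle tip is at (184,172), and the gripper is over the grey pot at (349,180).

```bash
python3 -m handwheel '{"fingers":[0,0,0,0,0,0,0,0,0,0],"travel":[[-0.4,1.1,1],[-0.4,1.2,2],[0,0,2.5],[0,0,2.5],[0,0,2],[0,0,1],[0,0,0],[0,0,0],[0,0,0],[0,0,0]],"yaw":[0,0,0,0,0,0,0,0,0,0]}'
python3 - <<'E'
from h import *
s=read_state();p,d=capture("wrist");W=cloud("wrist",d,s);z=W[...,2]
k=(z>.106)&(z<.12)&(np.hypot(W[...,0]-.6095,W[...,1]+.365)<.03);a=W[k]
e=np.r_[np.array(cv2.minEnclosingCircle((a[:,:2]*1000).astype(np.float32))[0])/1000,0]-s['ee_pos']
print(s['ee_pos'],len(a),"delta tool x,y",e[:2]@s['ee_rot'][:2,:2])
E
```

```text
clock: 16.2
ee_pos: [0.615, -0.3562, 0.1322]
ee_rot: [[-0.972, -0.233, 0.002], [-0.233, 0.972, -0.001], [-0.001, -0.001, -1.0]]
force: [-0.5, -0.4, 0.3]
finger_gap: 0.998
finger_force: 0.0
[ 0.61498411 -0.35618461  0.13219517] 1070 delta tool x,y [ 0.00668103 -0.00554514]
```

```bash
python3 -m handwheel '{"fingers":[0,0,0,0,0,0,0,0,0],"travel":[[0.7,-0.6,0],[0,0,1.5],[0,0,2],[0,0,2],[0,0,2],[0,0,1],[0,0,1],[0,0,0],[0,0,0]],"yaw":[0,0,0,0,0,0,0,0,0]}' && python3 -m handwheel '{"fingers":[60,90,110,130,145,160,175,190,210,230,255,255],"travel":[[0,0,0],[0,0,0],[0,0,0],[0,0,0],[0,0,0],[0,0,0],[0,0,0],[0,0,0],[0,0,0],[0,0,0],[0,0,0],[0,0,0]],"yaw":[0,0,0,0,0,0,0,0,0,0,0,0]}'
```

```text
clock: 17.15
ee_pos: [0.6092, -0.3636, 0.0364]
ee_rot: [[-0.972, -0.233, 0.0], [-0.233, 0.972, -0.0], [-0.0, -0.0, -1.0]]
force: [-0.5, -0.3, -1.0]
finger_gap: 1.0
finger_force: 0.0
clock: 18.35
ee_pos: [0.6106, -0.364, 0.0386]
ee_rot: [[-0.972, -0.233, 0.004], [-0.233, 0.972, -0.001], [-0.003, -0.002, -1.0]]
force: [-2.1, 1.3, 14.0]
finger_gap: 0.333
finger_force: 62.0
```

```bash
python3 -m handwheel '{"fingers":[255,255,255,255,255,255,255,255,255,255],"travel":[[0,0,-0.4],[0,0,-0.8],[0,0,-1.5],[0,0,-2],[0,0,-2],[0,0,-2],[0,0,-1.5],[0,0,-0.8],[0,0,0],[0,0,0]],"yaw":[0,0,0,0,0,0,0,0,0,0]}'
python3 - <<'E'
from h import *
s=read_state();e=np.array([.518,-.057])-s['ee_pos'][:2];print(s['ee_pos'],s['force'],"delta tool",e@s['ee_rot'][:2,:2])
E
```

```text
clock: 19.35
ee_pos: [0.6086, -0.363, 0.1452]
ee_rot: [[-0.972, -0.233, -0.001], [-0.233, 0.972, 0.001], [0.001, 0.001, -1.0]]
force: [0.0, -0.2, -4.9]
finger_gap: 0.336
finger_force: 60.5
[ 0.60861158 -0.36303213  0.1452402 ] [ 0.04989517 -0.16754954 -4.89687435] delta tool [0.01682344 0.3187209 ]
```

```bash
python3 -m handwheel '{"fingers":[255,255,255,255,255,255,255,255,255,255,255,255,255,255,255,255,255,255,255,255],"travel":[[0,0.7,0],[0.1,1.4,0],[0.1,2,0],[0.1,2.2,0],[0.1,2.2,0],[0.1,2.2,0],[0.1,2.2,0],[0.1,2.2,0],[0.1,2.2,0],[0.1,2.2,0],[0.1,2.2,0],[0.2,2.2,0],[0.2,2.2,0],[0.2,2.2,0],[0.1,1.8,0],[0.1,1.2,0],[0,0.6,0],[0,0,0],[0,0,0],[0,0,0]],"yaw":[0,0,0,0,0,0,0,0,0,0,0,0,0,0,0,0,0,0,0,0]}'
python3 - <<'E'
from h import *
s=read_state();p,d=capture("wrist");W=cloud("wrist",d,s);z=W[...,2];e=np.array([.518,-.057])-s['ee_pos'][:2];print(s['ee_pos'],s['force'],"delta tool",e@s['ee_rot'][:2,:2])
cv2.imwrite("pics/w6.png",p[:,:,::-1])
E
```

```text
clock: 21.35
ee_pos: [0.5174, -0.0584, 0.146]
ee_rot: [[-0.973, -0.232, 0.0], [-0.232, 0.973, -0.0], [-0.0, -0.0, -1.0]]
force: [1.0, -0.2, -5.0]
finger_gap: 0.332
finger_force: 61.0
[ 0.51739372 -0.05841595  0.1459728 ] [ 1.00385207 -0.21540423 -4.96586551] delta tool [-0.00091761  0.00123713]
```

View pics/w6.png

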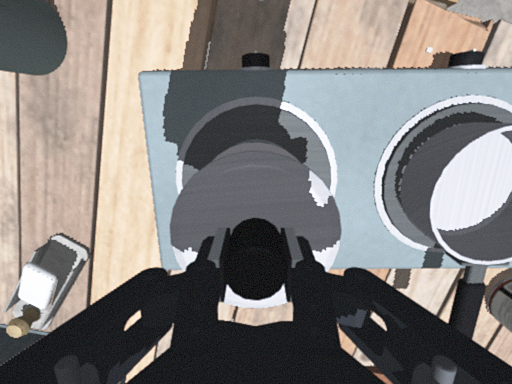

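The wrist picture shows the pot hanging upright, with its knob at (254,258), over the right ring at (257,185). Perspective accounts for the offset. I'll lower it now.

```bash
python3 -m handwheel '{"fingers":[255,255,255,255,255,255,255,255,255],"travel":[[-0.1,0.1,0.5],[0,0,1],[0,0,1],[0,0,1],[0,0,0.5],[0,0,0.4],[0,0,0.2],[0,0,0],[0,0,0]],"yaw":[0,0,0,0,0,0,0,0,0]}' && python3 -m handwheel '{"fingers":[255,255,255,255,255],"travel":[[0,0,0.1],[0,0,0.1],[0,0,0.1],[0,0,0],[0,0,0]],"yaw":[0,0,0,0,0]}'
```

```text
clock: 22.3
ee_pos: [0.5182, -0.0561, 0.1003]
ee_rot: [[-0.972, -0.233, 0.001], [-0.233, 0.972, 0.0], [-0.001, -0.0, -1.0]]
force: [0.2, -0.4, -5.3]
finger_gap: 0.337
finger_force: 61.0
clock: 22.8
ee_pos: [0.5179, -0.0561, 0.097]
ee_rot: [[-0.972, -0.233, -0.0], [-0.233, 0.972, 0.0], [0.0, 0.0, -1.0]]
force: [-0.7, -0.3, -4.6]
finger_gap: 0.335
finger_force: 61.0
```

```bash
python3 -m handwheel '{"fingers":[255,255,255,255],"travel":[[0,0,0.1],[0,0,0.1],[0,0,0],[0,0,0]],"yaw":[0,0,0,0]}' && python3 -m handwheel '{"fingers":[255,255,255],"travel":[[0,0,0.1],[0,0,0],[0,0,0]],"yaw":[0,0,0]}'
```

```text
clock: 23.2
ee_pos: [0.5179, -0.0561, 0.095]
ee_rot: [[-0.972, -0.233, -0.0], [-0.233, 0.972, 0.0], [0.0, 0.0, -1.0]]
force: [0.3, 0.3, -4.7]
finger_gap: 0.335
finger_force: 61.0
clock: 23.5
ee_pos: [0.518, -0.0561, 0.0946]
ee_rot: [[-0.973, -0.233, 0.0], [-0.233, 0.973, 0.0], [-0.0, 0.0, -1.0]]
force: [-4.4, 0.2, 6.4]
finger_gap: 0.34
finger_force: 63.7
```

Contact is made (force went from -4.7 to +6.4 N). I'll release and retreat upward.

```bash
python3 -m handwheel '{"fingers":[230,200,175,160,145,130,100,60,20,0,0,0,0,0,0,0,0,0,0,0],"travel":[[0,0,0],[0,0,0],[0,0,0],[0,0,0],[0,0,0],[0,0,0],[0,0,0],[0,0,0],[0,0,0],[0,0,0],[0,0,0],[0,0,-0.5],[0,0,-1],[0,0,-2],[0,0,-2.5],[0,0,-3],[0,0,-3],[0,0,-3],[0,0,-2],[0,0,-1]],"yaw":[0,0,0,0,0,0,0,0,0,0,0,0,0,0,0,0,0,0,0,0]}' && python3 -m handwheel '{"fingers":[0,0,0,0,0,0,0,0,0,0,0],"travel":[[0,-1,-1],[0,-2,-1],[0,-3.5,0],[0,-3.5,0],[0,-3.5,0],[0,-3.5,0],[0,-3.5,0],[0,-3.5,0],[0,-2,0],[0,0,0],[0,0,0]],"yaw":[0,0,0,0,0,0,0,0,0,0,0]}'
python3 - <<'E'
from h import *
p,d=capture("top");W=cloud("top",d);z=W[...,2];cv2.imwrite("pics/top7.png",p[:,:,::-1])
def fit(c,R,lo,hi,t):
    q=W[(z>lo)&(z<hi)]
    for _ in range(6):
        g=q[abs(np.linalg.norm(q[:,:2]-c,axis=1)-R)<t];c,r=circ(g[:,:2])
    return c,r,q
c,r,q=fit(np.array([.471,.146]),.06,.098,.122,.01)
R=np.linalg.norm(q[:,:2]-c,axis=1);H=q[(R>.08)&(R<.19)&(q[:,0]>c[0])&(abs(q[:,1]-c[1])<.1)];m=H[:,:2].mean(0)-c
print("pan",c,r,"handle",np.degrees(np.arctan2(m[1],m[0])))
for n,x,y,lo,hi,rr in(("lid",.518,-.057,.125,.145,.06),("knob",.518,-.057,.16,.18,.03),("tin",.611,.339,.065,.09,.05),("mug",.432,-.336,.085,.105,.06)):
    a=W[(np.hypot(W[...,0]-x,W[...,1]-y)<rr)&(z>lo)&(z<hi)]
    print(n,len(a),a.mean(0),cv2.minEnclosingCircle((a[:,:2]*1000).astype(np.float32)) if len(a) else 0)
E
```

```text
clock: 25.5
ee_pos: [0.5188, -0.0562, 0.2769]
ee_rot: [[-0.973, -0.233, 0.004], [-0.233, 0.973, 0.0], [-0.004, -0.001, -1.0]]
force: [0.6, 0.6, -0.1]
finger_gap: 0.998
finger_force: 0.0
clock: 26.6
ee_pos: [0.5779, -0.3094, 0.293]
ee_rot: [[-0.973, -0.232, -0.002], [-0.232, 0.973, 0.001], [0.002, 0.001, -1.0]]
force: [0.1, 1.4, 0.1]
finger_gap: 0.995
finger_force: 0.0
pan [0.47017627 0.14222273] 0.0600409029673169 handle 14.027062743051184
lid 734 [ 0.51672521 -0.05786173  0.13412546] ((517.2601928710938, -57.915130615234375), 50.59177780151367)
knob 75 [ 0.517182   -0.05771392  0.16942378] ((517.3001708984375, -57.6441535949707), 14.6648530960083)
tin 429 [0.61073358 0.33880156 0.0736658 ] ((611.6033325195312, 338.7452697753906), 39.251434326171875)
mug 0 [nan nan nan] 0<stdin>:13: RuntimeWarning: Mean of empty slice.
  ret = um.true_divide(
```

View pics/top7.png

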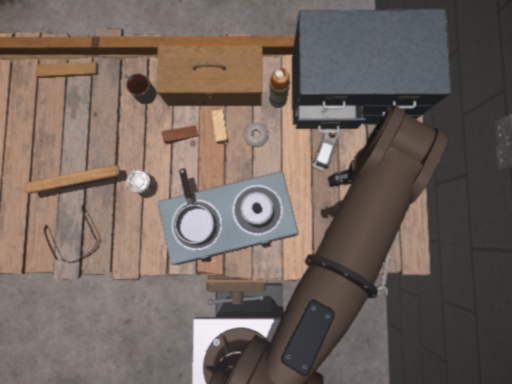

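The pot sits centred on the right ring at (257,208). The pan's handle points to the back at (184,172), and the tin hasn't moved. The arm hides the mug here, but the wrist force stayed near zero on every pass by it.

```bash
python3 -c "
from plant import *
print(sign_off())"
```

```text
the job is handed in; nothing more can be done
None
```

The job is handed in: the pan's handle points straight to the back (14.0° against the hotplate's 13.9°), the pot stands upright and centred on the right ring, and the tin is where it was. The arm hid the mug in the last picture, so its position was not confirmed.

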